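# Scale check: weigh the check weight and hold the spring clip open over the batch card

### The arm

A 6-joint arm with a two-finger parallel gripper is mounted at the origin on the work surface. World frame = base frame: x ahead of the robot, y to its left, z up, the work surface at z = 0. Lengths are in m, angles in degrees, forces in N, time in s.
With the tool pointing down it reaches from about 0.3 to 0.75 m from the base axis. Payload 8.5 kg.
Tool frame: the origin (TCP) lies midway between the tips of the shut fingers; the grasp point (between the pads) lies env.tcp_to_grasp behind it (env.tcp_to_grasp is the distance from the TCP to the grasp point, in m); z points along the fingers, y is the direction in which the jaws open and shut (so a half turn about z gives the same grasp; the last joint's range is limited). The gripper opens to 85 mm and grips with 20 to 120 N. Pads are 22 mm wide; open, the fingers measure 114 mm over their backs; the gripper's body (76 mm by 85 mm) begins 54 mm behind the grasp point. The pads swing forward as they close: fully open they stand 13 mm farther back than shut.
Start: joints at [-75.934, 21.807, 74.336, -0, 83.858, -12.336], TCP at [0.245, -0.493, 0.231] pointing down, gripper open.
Joint ranges: [-178.18, 178.18], [-50.72, 133.34], [12.68, 142.11], [-81.47, 261.47], [9.98, 163.14], [-165.26, 165.26]. Speed limits (degrees/s): [136.94, 136.94, 180, 180, 180, 180].

### API

Orientations are given as a 3x3 rotation matrix whose columns are the frame's x, y, z axes.
In Python, from rig import readout, imaging, job, env gives the robot as it stands.
- The arm moves only by the tool move_arm, never from a script. Its argument "motion" is a list of rows, each a list of 3 entries, a list of its own where there are three numbers: the shift along the tool's x, y, z normalised to -1 to 1, where 1 is 0.02 m, then the turn, a rotation vector about the tool's x, y, z normalised to -1 to 1, where 1 is 120 degrees, then the gripper command: -1 is shut, 1 is fully open, values between are in proportion. In form: [[[tx, ty, tz], [rx, ry, rz], claw], ...]. A call has 1 to 12 rows; each row shifts and turns the pose as measured when the row begins, along the tool's axes as they then stand; what a row does not reach is not made up. A row lasts 1/12 s, in which the tool goes at most 41.7 mm and 7.16 degrees, less where a joint would pass 70% of its speed; a pose out of reach is approached as far as the arm can. A call with a number of a shift or a turn outside -1 to 1 is refused whole. A call with a gripper value outside its range is refused whole. The fingers move at their own pace and stop on an object; "squeeze" is the grip in N (left out, the last holds). Time passes only in rows, so rows that do not move let the fingers close. It gives the time, the measured TCP pose, the force and the opening at its end, in the units of the state.
- readout.observe(): the state, without advancing time (a new reading comes with each control period).
- imaging.get_image(name): name is "scene" or "top"; returns a dict with "img" (400x640x3 uint8, blue, green, red), "fov_y" (degrees; the focal length in pixels is half the picture's height over the tangent of half this angle, whatever the lens; pixels are square), "cx", "cy" (the principal point, pixels), "k1" (the pictures are not rectified: a ray, as slopes to the right and down, at radius r is drawn at 1 + k1 r^2 times it, then the intrinsics apply), "eye" and "orientation" of the camera in the world. Camera axes: x right, y up, looking along -z (the intrinsics and any distortion apply to the point x, -y, -z); pixel columns grow to the right and rows downward; lengths in m; the calibration is good to about 2 mm. A picture is of the moment at which its call begins. There is no depth.
- job.close_job(): hands the job in, once; it reports no verdict.
The state is a dict: "time_s": time; "q": joint angles; "qvel": joint speeds; "joint_efforts": joint torques, N m; "position": TCP position; "tool_rot": TCP orientation; "ft_force": force on the tool from outside, world axes, zero at the start; "wrist_torque": the same for the moment, N m; "grip_width": finger opening in m.
Only numpy, scipy, OpenCV 4.12 (cv2) and the standard library are available. Lean on these libraries where they do the work, as an engineer would, in place of code of your own. Each camera call takes 0.05 s, during which the arm holds its last target.

### The job

The scale is checked before portioning: set the larger of the two check weights upright in the middle of the spring scale's pan, gently, without pushing the pan down to its stop, and let go of it. Then take the spring clip standing on the table by its two handles, squeeze them so that its jaws gape wide, and hold it upright over the middle of the top edge of the standing batch card, the edge well inside the open mouth and nothing touching the card, ready for a colleague to slip in the weight record. Finish while still holding the clip open there, squeezed between the fingers; leave the other loose things where they are.

Things in the scene. Friction and masses are not known exactly. Their poses are not given: they have to be found in the camera images.
- big_weight: The larger check weight: bare steel cylinder 44 mm in diameter and 44 mm tall, with a small knob (22 mm wide) on top, 64 mm tall in all, about 0.5 kg (0.45 to 0.55). Loose, upright on the table. Origin: centre of its underside, z up. Can be gripped round the cylinder.
- small_weight: The smaller check weight, same shape: 30 mm in diameter, cylinder 28 mm tall, 48 mm with its knob, 0.2 kg. Not to be used. Origin: centre of its underside.
- pan_centre (a point): Centre of the top face of the scale's round steel pan (140 mm in diameter, flat, no rim, an engraved ring of 52 mm diameter round its middle), 96 mm above the table when empty. The scale's grey body below is 150 x 150 x 66 mm; both stand turned by the same yaw. z up.
- pan (a joint): How far the pan has sunk on its spring (m): 0 empty, stop at 0.018. The spring has 500 N/m and starts to give at about 1 N, so the larger weight sinks it 6.5 to 9 mm.
- clip: Loose steel spring clip with black rubber jaws, about 0.1 kg, 40 mm wide along its x (hinge axis), standing on its shut jaws, handles up in a V. Origin: between the shut jaw tips (on the table at the start); z up to the handles; y: the direction in which handles are squeezed and jaws spread. Hinge barrel 17 mm in diameter, centre 45 mm above the origin; mouth below it.
- clip_grip (a point): On the clip's mid-axis, 73 mm above its origin: good height to squeeze the handles (plates 36 mm wide along x, black grips on the top 10 mm). At rest they end 83 mm above the origin, 57 mm apart over their outsides; fully squeezed they are upright and parallel, 24 to 27 mm over their outsides, ending 90 mm above the origin.
- clip_left (a joint): Angle of the half on the clip's +y side (rad): 0 shut, 0.38 fully spread (stop). Sprung shut: about 6 N on each handle starts it, 11 N spreads it fully; both halves open alike. Each rubber jaw is 15 mm thick, 20 mm tall (30 mm over both, shut). Fully spread: gape 33 mm at the tips (3 mm above the origin), 18 mm at the top of the rubber, 62 mm over the outsides.
- clip_right (a joint): The same for the half on the clip's -y side.
- card_stand: Stand of the batch card, fixed: dark steel bar 120 mm long (own x), 34 mm thick and 22 mm high on a foot 120 x 50 x 5 mm, with a stiff white card 100 mm wide (own x), 4 mm thick (own y), upright in its middle. Origin: centre of the underside; z up.
- card_edge (a point): Middle of the card's top edge, 122 mm above the table. x runs along the edge, y across the card's 4 mm thickness, z up.
- sugar_jar: Bystander: glass jar, 60 mm in diameter, 85 mm tall, between and beyond the scale and the card. Origin: centre of its underside.
- cutter: Bystander: steel ring cutter, 72 mm in diameter, 40 mm tall. Origin: centre of its underside.
- nozzle: Bystander: steel cone, a piping nozzle, 30 mm at the foot, 45 mm tall. Origin: centre of its underside.
- ramekin: Bystander: white ceramic cup, 76 mm across, 45 mm tall. Origin: centre of its underside.
- bowl: Bystander: steel mixing bowl, 240 mm across, 100 mm tall, at the right. Origin: centre of its underside.
- spatula: Bystander: spatula lying flat at the far side, 240 mm long. Origin near its middle.
Not all that is in view belongs to the job. Leave any red or yellow look-alike of the big_weight alone.

How it is judged (in metres and radians):
On the way, in this order (a step that is already met when the one before it is completed fails the run):
1. the larger check weight stands released and at rest in the middle of the pan (horizontal distance between big_weight and pan_centre below 0.015 m and value of joint pan between 0.006 and 0.014 m and angle between big_weight's own z axis and vertical below 0.1 rad and linear speed of big_weight below 0.02 m/s and contact force between the arm and big_weight below 0.05 N and z of big_weight in the frame of pan_centre below 0.005 m), for 0.3 s.
2. the clip is lifted clear of the table (height (world z) of clip above 0.04 m and contact force between the fingers and clip above 1 N), for 0.1 s.
At the end, for the whole second after the job is handed in: Large weight upright, free and still on the pan within 15 mm of its centre. Fingers hold the clip still, upright and along the edge (0.3 rad), both halves over 0.22 rad open, jaw tips 10-38 mm below the edge, within 10 mm of the card plane, 25 mm of its middle; card and stand untouched (all of step 1 and value of joint each of clip_left, clip_right above 0.22 rad and z of clip in the frame of card_edge between -0.038 and -0.01 m and y of clip in the frame of card_edge between -0.01 and 0.01 m and x of clip in the frame of card_edge between -0.025 and 0.025 m and angle between the x axis of clip and the x axis of card_edge, either way round below 0.3 rad and angle between clip's own z axis and vertical below 0.3 rad and contact force between each of clip, the fingers and card_stand below 0.2 N and contact force between the fingers and clip above 2 N and linear speed of clip below 0.03 m/s); the arm keeps its last pose, push and grip.
It fails at once if the pan is pushed down to its stop (value of joint pan above 0.0168 m).
It fails at once if another loose thing is moved by more than 30 mm (distance of any of small_weight, sugar_jar, cutter, nozzle, ramekin, bowl, spatula from where it was at the start of the episode above 0.03 m).
It also fails if it takes over 50 s, if anything falls off the work surface, if the arm or the gripper's body presses on something with over 40 N, if the wrist force passes 120 N, or if a joint passes its speed limit or range.

## Working session

There is one attempt and no reset: what is moved stays moved. The work goes in short steps, Python scripts to look and compute and a tool call to move; the robot and the scene stay as the last step left them, time stands still between calls to the robot, and variables do not carry over. Pictures are saved under pics/ and viewed, and the job is handed in when it is done.

Besides the shell and the picture viewer there is one more tool, called after "Request:" as name(argument=value, ...), one argument or row to a line, values as JSON. move_arm: Moves the arm, as the interface text tells. Its arguments: {"type":"object","properties":{"motion":{"type":"array","items":{"type":"array"}},"squeeze":{"type":"number"}},"required":["motion"]}

```bash
mkdir -p pics; ls; python3 - <<'E'
from rig import readout, imaging, job, env
import cv2
print(env.tcp_to_grasp, readout.observe())
for n in ("scene","top"):
    d=imaging.get_image(n); cv2.imwrite(f"pics/{n}0.png",d["img"])
    print({k:v for k,v in d.items() if k!="img"})
E
```

```text
pics
0.0187 {'time_s': 0.0, 'q': array([-7.59350818e+01,  2.18417614e+01,  7.43854419e+01, -1.98848413e-04,
        8.38569567e+01, -1.23335470e+01]), 'qvel': array([-0.04972261,  0.04213887, -0.07393506,  0.01305316, -0.06275875,
       -0.00059022]), 'joint_efforts': array([-2.57332045e-03, -4.48475718e+01, -2.31278998e+01, -2.81071516e-04,
        4.83744036e-03, -6.18146771e-06]), 'position': array([ 0.24448003, -0.49235082,  0.23070049]), 'tool_rot': array([[ 8.95723560e-01,  4.44611261e-01, -3.60312906e-04],
       [ 4.44611299e-01, -8.95722482e-01,  1.42399333e-03],
       [ 3.10383099e-04, -1.43570356e-03, -9.99998921e-01]]), 'ft_force': array([ 0.19385843, -0.07675712, -0.47619375]), 'wrist_torque': array([-0.04098266, -0.04551648, -0.00855406]), 'grip_width': 0.08547416165669505}
{'fov_y': 49.87543047422113, 'cx': 315.3988749687938, 'cy': 202.86590815827154, 'k1': -0.062301961237987195, 'eye': array([1.18165605, 0.62715169, 0.91083349]), 'orientation': array([[-0.77433423, -0.39197938,  0.49674809],
       [ 0.63239014, -0.506815  ,  0.58585089],
       [ 0.02211791,  0.76778299,  0.6403281 ]])}
{'fov_y': 52.07249490329247, 'cx': 319.96696243848237, 'cy': 206.97539672075405, 'k1': -0.07870084507024945, 'eye': array([ 0.49008103, -0.09396024,  1.17297564]), 'orientation': array([[ 0.00618677,  0.99713185, -0.0754307 ],
       [-0.99973191,  0.00448453, -0.02271556],
       [-0.02231214,  0.07555101,  0.99689228]])}
```

View pics/scene0.png

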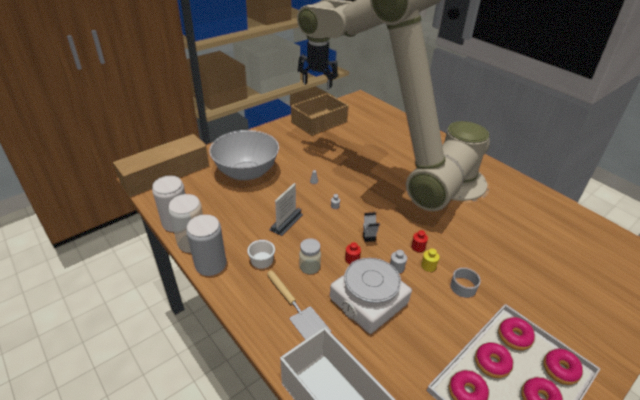

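View pics/top0.png

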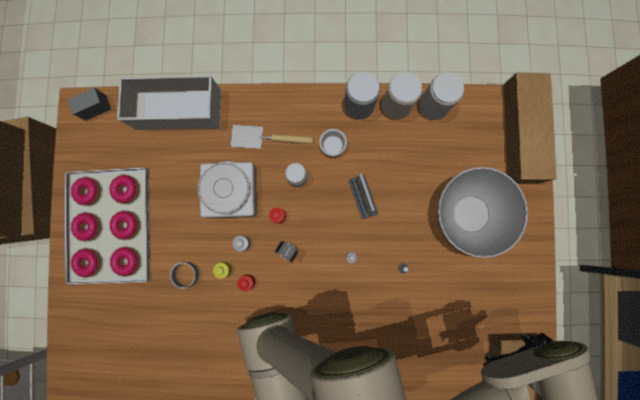

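Top-view candidates for the big weight are grey (241,243), red (277,215), red (246,283), yellow (221,270) and a small grey one at (351,257), which is probably the small weight. The grey cone at (404,268) is the nozzle. I choose (241,243) because it is bare steel and the larger of the two, and I'll check it in a crop.

```bash
python3 - <<'E'
import cv2, numpy as np
t=cv2.imread("pics/top0.png"); s=cv2.imread("pics/scene0.png")
a=cv2.resize(t[150:300,190:390],None,fx=4,fy=4,interpolation=cv2.INTER_CUBIC)
cv2.imwrite("pics/top_c.png",a)
a=cv2.resize(s[170:330,250:450],None,fx=3.7,fy=3.7,interpolation=cv2.INTER_CUBIC)
cv2.imwrite("pics/scene_c.png",a)
E
```

```text
(no output)
```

View pics/top_c.png

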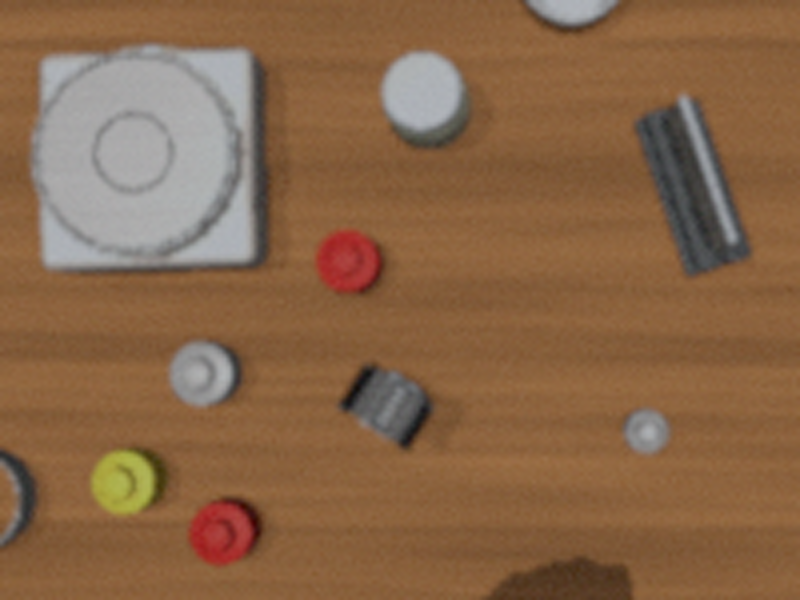

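View pics/scene_c.png

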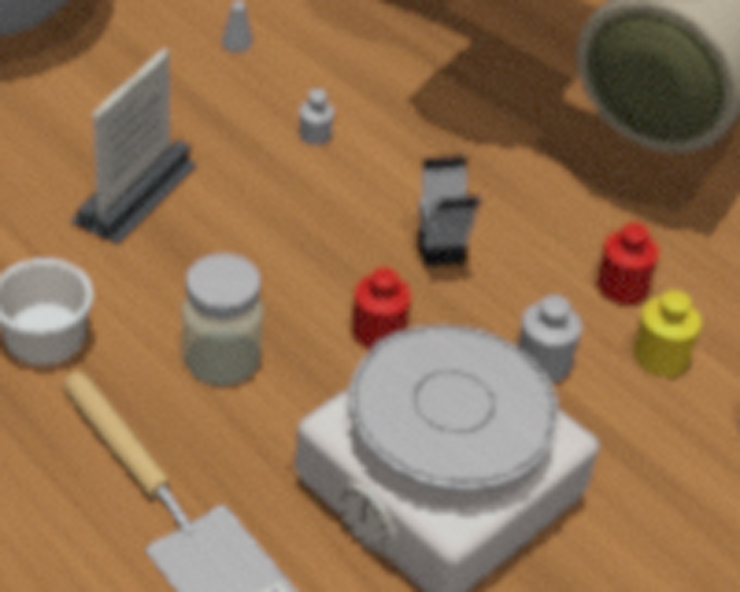

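The crops confirm it: the bare-steel large weight is at top (240,243) and scene (399,262). The clip is at top (286,251), the card's top edge runs (361,174) to (373,210), and the ring on the pan is centred at (223,188).

```bash
cat > h.py <<'E'
import numpy as np, cv2
from rig import readout, imaging, job, env
def cam(d):
    f=d["img"].shape[0]/2/np.tan(np.radians(d["fov_y"]/2))
    return f
def rays(d,px):
    f=cam(d); px=np.atleast_2d(px).astype(float)
    K=np.array([[f,0,d["cx"]],[0,f,d["cy"]],[0,0,1]])
    n=cv2.undistortPoints(px[:,None],K,np.array([d["k1"],0,0,0,0]))[:,0]
    v=np.c_[n[:,0],-n[:,1],-np.ones(len(n))]@np.array(d["orientation"]).T
    return np.array(d["eye"]),v/np.linalg.norm(v,axis=1)[:,None]
def onz(d,px,z):
    e,v=rays(d,px); return e+v*((z-e[2])/v[:,2])[:,None]
def proj(d,P):
    P=np.atleast_2d(P); c=(P-np.array(d["eye"]))@np.array(d["orientation"])
    f=cam(d); s=np.c_[c[:,0],-c[:,1]]/(-c[:,2:3]); r2=(s**2).sum(1,keepdims=True)
    return s*(1+d["k1"]*r2)*f+[d["cx"],d["cy"]]
def tri(d1,p1,d2,p2):
    e1,v1=rays(d1,p1); e2,v2=rays(d2,p2); v1=v1[0];v2=v2[0]
    A=np.c_[v1,-v2]; s=np.linalg.lstsq(A,e2-e1,rcond=None)[0]
    a=e1+s[0]*v1;b=e2+s[1]*v2
    return (a+b)/2,np.linalg.norm(a-b)
E
python3 - <<'E'
from h import *
T=imaging.get_image("top");S=imaging.get_image("scene")
C=lambda x,y:(x/4+190-.375,y/4+150-.375)
D=lambda x,y:(x/3.7+250-.365,y/3.7+170-.365)
np.set_printoptions(precision=4,suppress=True)
print("weight knob",onz(T,C(200,372),.064),onz(S,D(554,303),.064),tri(T,C(200,372),S,D(554,303)))
print("pan",onz(T,C(133,151),.096),onz(S,D(455,401),.096),tri(T,C(133,151),S,D(455,401)))
print("pan ring edges T",onz(T,[C(93,151),C(174,151)],.096))
print("card T",onz(T,[C(684,96),C(733,240)],.122))
print("card S",onz(S,[D(97,116),D(167,55)],.122))
print("card tri",tri(T,C(684,96),S,D(97,116)),tri(T,C(733,240),S,D(167,55)))
print("small",onz(T,C(647,430),.048)," nozzle",onz(T,(404,266),.03))
print("red1",onz(T,C(347,259),.064),"red2",onz(T,C(217,533),.064),"jar",onz(T,C(423,90),.085))
# clip px
a=cv2.resize(T["img"][230:275,265:310],None,fx=13,fy=13,interpolation=cv2.INTER_CUBIC)
b=cv2.resize(S["img"][205:250,350:395],None,fx=13,fy=13,interpolation=cv2.INTER_CUBIC)
cv2.imwrite("pics/clipT.png",a);cv2.imwrite("pics/clipS.png",b)
E
```

```text
weight knob [[0.4757 0.1494 0.064 ]] [[0.4744 0.1535 0.064 ]] (array([0.4744, 0.1512, 0.0621]), np.float64(0.0037992658831770966))
pan [[0.623  0.1907 0.096 ]] [[0.6208 0.1915 0.096 ]] (array([0.6221, 0.1913, 0.0968]), np.float64(0.0021509460473196095))
pan ring edges T [[0.6229 0.2179 0.096 ]
 [0.623  0.1629 0.096 ]]
card T [[ 0.6567 -0.1748  0.122 ]
 [ 0.5634 -0.2061  0.122 ]]
card S [[ 0.6543 -0.1706  0.122 ]
 [ 0.5642 -0.1996  0.122 ]]
card tri (array([ 0.6551, -0.1733,  0.1211]), np.float64(0.004476237705186212)) (array([ 0.5623, -0.2052,  0.118 ]), np.float64(0.003681281498199946))
small [[ 0.4382 -0.155   0.048 ]]  nozzle [[ 0.4136 -0.3019  0.03  ]]
red1 [[0.5533 0.0499 0.064 ]] red2 [[0.3672 0.1359 0.064 ]] jar [[ 0.6661 -0.0024  0.085 ]]
```

View pics/clipT.png

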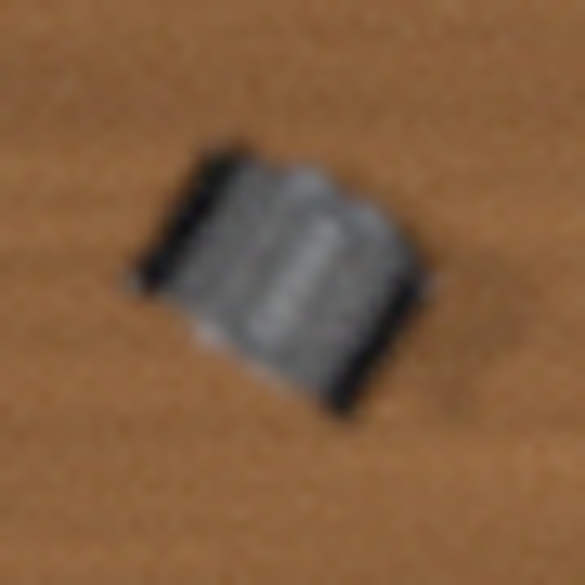

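View pics/clipS.png

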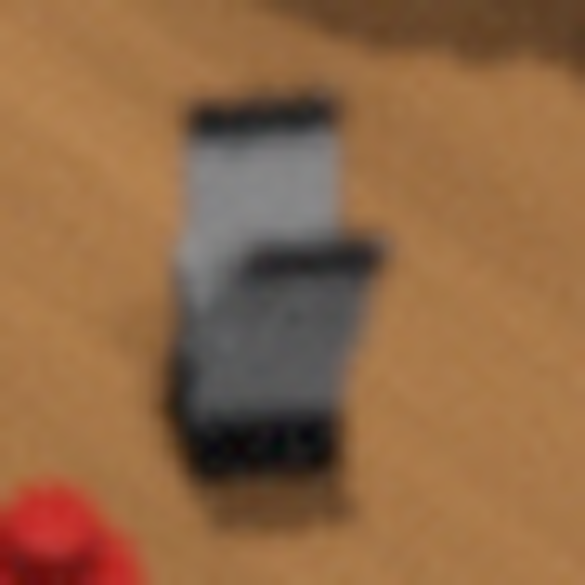

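```bash
python3 - <<'E'
from h import *
T=imaging.get_image("top");S=imaging.get_image("scene")
np.set_printoptions(precision=4,suppress=True)
c=lambda x,y,d:(x/13+d[0]-.46,y/13+d[1]-.46)
t0=(265,230);s0=(350,205)
L=[c(145,280,t0),c(228,155,t0)];R=[c(342,408,t0),c(422,278,t0)]
l=onz(T,L,.081);r=onz(T,R,.081);print("bars T",l,r,(l.mean(0)+r.mean(0))/2)
A=[c(195,112,s0),c(332,105,s0)];B=[c(252,253,s0),c(380,245,s0)]
a=onz(S,A,.081);b=onz(S,B,.081);print("bars S",a,b,(a.mean(0)+b.mean(0))/2)
for u in (l,r,a,b): print(np.degrees(np.arctan2(*(u[1]-u[0])[[1,0]])))
print("sep",np.linalg.norm(l.mean(0)-r.mean(0)),np.linalg.norm(a.mean(0)-b.mean(0)))
E
```

```text
bars T [[0.4543 0.0482 0.081 ]
 [0.48   0.0314 0.081 ]] [[ 0.4286  0.0074  0.081 ]
 [ 0.4552 -0.0087  0.081 ]] [0.4545 0.0196 0.081 ]
bars S [[ 0.4533 -0.0069  0.081 ]
 [ 0.4269  0.0105  0.081 ]] [[0.4764 0.0347 0.081 ]
 [0.4522 0.0503 0.081 ]] [0.4522 0.0222 0.081 ]
-33.138900646612576
-31.227893042245125
146.54508409284685
147.24282057557394
sep 0.0476999488176004 0.04737391627758634
```

Request:
move_arm(
  motion=[
    [[0.98,-0.95,0.05],[0,0,0],1],
    [[0.98,-0.95,0.05],[0,0,0],1],
    [[0.98,-0.95,0.05],[0,0,0],1],
    [[0.98,-0.95,0.05],[0,0,0],1],
    [[0.98,-0.95,0.05],[0,0,0],1],
    [[0.98,-0.95,0.05],[0,0,0],1],
    [[0.98,-0.95,0.05],[0,0,0],1],
    [[0.98,-0.95,0.05],[0,0,0],1],
    [[0.98,-0.95,0.05],[0,0,0],1],
    [[0.98,-0.95,0.05],[0,0,0],1],
    [[0.98,-0.95,0.05],[0,0,0],1],
    [[0.98,-0.95,0.05],[0,0,0],1],
  ],
)

```text
time_s: 1.3
position: [0.3559, -0.1743, 0.2173]
tool_rot: [[0.899, 0.437, 0.0], [0.437, -0.899, -0.001], [-0.0, 0.001, -1.0]]
ft_force: [0.5, -0.5, -0.7]
grip_width: 0.0852
```

Request:
move_arm(
  motion=[
    [[1,-0.97,0.05],[0,0,0],1],
    [[1,-0.97,0.05],[0,0,0],1],
    [[1,-0.97,0.05],[0,0,0],1],
    [[1,-0.97,0.05],[0,0,0],1],
    [[1,-0.97,0.05],[0,0,0],1],
    [[1,-0.97,0.05],[0,0,0],1],
    [[1,-0.97,0.05],[0,0,0],1],
    [[1,-0.97,0.05],[0,0,0],1],
    [[1,-0.97,0.05],[0,0,0],1],
    [[1,-0.97,0.05],[0,0,0],1],
    [[1,-0.97,0.05],[0,0,0],1],
    [[1,-0.97,0.05],[0,0,0],1],
  ],
)

```text
time_s: 2.3
position: [0.4729, 0.1576, 0.2058]
tool_rot: [[0.9, 0.437, 0.004], [0.437, -0.9, -0.002], [0.003, 0.004, -1.0]]
ft_force: [0.4, -0.5, -0.5]
grip_width: 0.0854
```

Request:
move_arm(
  motion=[
    [[0,0,0.5],[0,0,0.06],1],
    [[0,0,1],[0,0,0.06],1],
    [[0,0,1],[0,0,0.06],1],
    [[0,0,1],[0,0,0.04],1],
    [[0,0,0],[0,0,0],1],
  ],
)

```text
time_s: 2.72
position: [0.475, 0.1638, 0.1337]
tool_rot: [[1.0, -0.016, 0.008], [-0.016, -1.0, -0.001], [0.008, 0.0, -1.0]]
ft_force: [-0.1, -0.7, 0.3]
grip_width: 0.0854
```

Request:
move_arm(
  motion=[
    [[0,0.62,0.8],[0,0,0],1],
    [[0,0,0.7],[0,0,0],1],
    [[0,0,0],[0,0,0],1],
  ],
)

```text
time_s: 2.97
position: [0.4759, 0.1513, 0.1046]
tool_rot: [[1.0, -0.008, 0.01], [-0.008, -1.0, -0.0], [0.01, 0.0, -1.0]]
ft_force: [0.4, 0.6, -0.0]
grip_width: 0.0851
```

```bash
python3 - <<'E'
from h import *
T=imaging.get_image("top");S=imaging.get_image("scene")
cv2.imwrite("pics/a1.png",np.hstack([cv2.resize(T["img"][200:290,190:290],None,fx=4,fy=4),cv2.resize(S["img"][200:290,350:450],None,fx=4,fy=4)]))
print(readout.observe()["position"])
p=readout.observe()["position"]
print(proj(T,p),proj(S,p), proj(S,[.4748,.1513,.064]))
E
```

```text
[0.47682266 0.15149446 0.10647697]
[[235.31046758 242.37498084]] [[400.57702879 240.44158362]] [[398.68647421 251.12995999]]
```

View pics/a1.png

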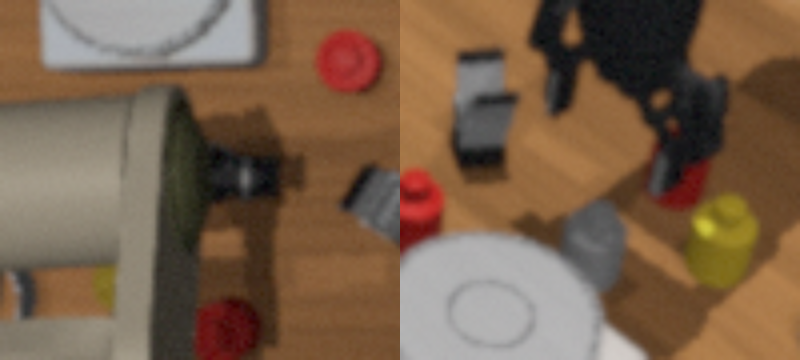

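Between the open fingers, tips at scene (389,226) and (415,247), the grey weight sits at (398,258) with room on both sides. Descending.

Request:
move_arm(
  motion=[
    [[0,0,1],[0,0.003,0],1],
    [[0,0,1],[0,0,0],1],
    [[0,0,1],[0,0,0],1],
    [[0,0,0.8],[0,0,0],1],
    [[0,0,0.6],[0,0,0],1],
    [[0,0,0.3],[0,0,0],1],
    [[0,0,0],[0,0,0],1],
  ],
)

```text
time_s: 3.65
position: [0.4863, 0.153, 0.0196]
tool_rot: [[0.999, 0.001, 0.039], [0.001, -1.0, 0.001], [0.039, -0.001, -0.999]]
ft_force: [-0.9, 0.4, 0.0]
grip_width: 0.0855
```

Request:
move_arm(
  motion=[
    [[-0.5,0,0.3],[0,-0.018,0],1],
    [[0,0.05,0.25],[0,0,0],1],
    [[0,0,0],[0,0,0],1],
  ],
)

```text
time_s: 3.9
position: [0.4772, 0.1523, 0.0101]
tool_rot: [[1.0, 0.003, 0.002], [0.003, -1.0, 0.002], [0.002, -0.002, -1.0]]
ft_force: [-0.0, -0.3, 0.7]
grip_width: 0.0851
```

Request:
move_arm(
  motion=[
    [[-0.1,0,0.05],[0,0,0],-1],
    [[0,0,0],[0,0,0],-1],
    [[0,0,0],[0,0,0],-1],
    [[0,0,0],[0,0,0],-1],
    [[0,0,0],[0,0,0],-1],
    [[0,0,0],[0,0,0],-1],
  ],
  squeeze=35,
)

```text
time_s: 4.4
position: [0.4755, 0.1526, 0.0105]
tool_rot: [[1.0, 0.003, 0.005], [0.003, -1.0, 0.002], [0.005, -0.002, -1.0]]
ft_force: [-0.5, 0.4, -2.1]
grip_width: 0.042
```

Request:
move_arm(
  motion=[
    [[0,0,-0.5],[0,0,0],-1],
    [[0,0,-1],[0,0,0],-1],
    [[0,0,-1],[0,0,0],-1],
    [[0,0,-1],[0,0,0],-1],
    [[0,0,-1],[0,0,0],-1],
    [[0,0,-1],[0,0,0],-1],
    [[0,0,-1],[0,0,0],-1],
    [[0,0,0],[0,0,0],-1],
  ],
)

```text
time_s: 5.07
position: [0.4713, 0.1517, 0.1413]
tool_rot: [[1.0, 0.003, -0.011], [0.003, -1.0, 0.001], [-0.011, -0.001, -1.0]]
ft_force: [1.0, 0.9, -5.3]
grip_width: 0.0422
```

Request:
move_arm(
  motion=[
    [[0.5,-0.12,-0.1],[0,0.005,0],-1],
    [[1,-0.25,-0.1],[0,0,0],-1],
    [[1,-0.25,0],[0,0,0],-1],
    [[1,-0.25,0],[0,0,0],-1],
    [[1,-0.25,0],[0,0,0],-1],
    [[1,-0.25,0],[0,0,0],-1],
    [[1,-0.25,0],[0,0,0],-1],
    [[0.5,-0.25,0],[0,0,0],-1],
    [[0,0,0],[0,0,0],-1],
  ],
)

```text
time_s: 5.82
position: [0.6104, 0.19, 0.128]
tool_rot: [[1.0, 0.002, -0.022], [0.002, -1.0, -0.002], [-0.022, 0.002, -1.0]]
ft_force: [-0.3, -0.3, -5.2]
grip_width: 0.0421
```

```bash
python3 - <<'E'
from h import *
T=imaging.get_image("top");S=imaging.get_image("scene")
cv2.imwrite("pics/a2.png",np.hstack([cv2.resize(T["img"][150:240,170:270],None,fx=4,fy=4),cv2.resize(S["img"][210:300,320:420],None,fx=4,fy=4)]))
o=readout.observe();print(o["position"],o["tool_rot"],o["ft_force"])
E
```

```text
[0.60861779 0.18934598 0.12831107] [[ 0.99971224  0.00194688 -0.0239092 ]
 [ 0.00187974 -0.99999423 -0.00283022]
 [-0.02391457  0.00278446 -0.99971013]] [-1.00142561 -0.38531353 -5.99030693]
```

View pics/a2.png

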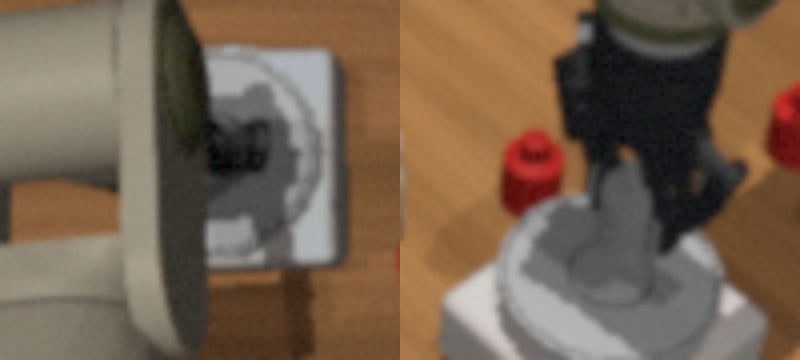

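Request:
move_arm(
  motion=[
    [[0.6,-0.08,0],[0,0.012,0],-1],
    [[0,0,0],[0,0,0],-1],
    [[0,0,0],[0,0,0],-1],
  ],
)

```text
time_s: 6.17
position: [0.6192, 0.1904, 0.1264]
tool_rot: [[1.0, 0.002, -0.0], [0.002, -1.0, -0.004], [-0.0, 0.004, -1.0]]
ft_force: [-0.5, -0.3, -5.0]
grip_width: 0.0422
```

Request:
move_arm(
  motion=[
    [[0.15,-0.03,0.4],[0,0,0],-1],
    [[0.05,0,0.3],[0,0,0],-1],
    [[0,0,0.1],[0,0,0],-1],
    [[0,0,0],[0,0,0],-1],
  ],
)

```text
time_s: 6.5
position: [0.6226, 0.1907, 0.109]
tool_rot: [[1.0, 0.002, -0.001], [0.002, -1.0, -0.004], [-0.001, 0.004, -1.0]]
ft_force: [-0.5, -0.0, -4.6]
grip_width: 0.0421
```

Request:
move_arm(
  motion=[
    [[0,0,0.15],[0,0,0],-1],
    [[0,0,0.1],[0,0,0],-1],
    [[0,0,0],[0,0,0],-1],
  ],
)

```text
time_s: 6.75
position: [0.6227, 0.1907, 0.1039]
tool_rot: [[1.0, 0.002, 0.0], [0.002, -1.0, -0.003], [0.0, 0.003, -1.0]]
ft_force: [-0.2, -0.1, -3.9]
grip_width: 0.0419
```

Request:
move_arm(
  motion=[
    [[0,0,0.1],[0,0,0],-1],
    [[0,0,0.1],[0,0,0],-1],
    [[0,0,0],[0,0,0],-1],
    [[0,0,0],[0,0,0],-1],
  ],
)

```text
time_s: 7.08
position: [0.6228, 0.1907, 0.101]
tool_rot: [[1.0, 0.002, 0.002], [0.002, -1.0, -0.003], [0.002, 0.003, -1.0]]
ft_force: [-1.4, -1.6, -2.3]
grip_width: 0.0421
```

Request:
move_arm(
  motion=[
    [[0,0,0.12],[0,0,0],-1],
    [[0,0,0.05],[0,0,0],-1],
    [[0,0,0],[0,0,0],-1],
  ],
)

```text
time_s: 7.33
position: [0.6228, 0.1907, 0.0982]
tool_rot: [[1.0, 0.002, 0.002], [0.002, -1.0, -0.003], [0.002, 0.003, -1.0]]
ft_force: [-1.4, -0.7, 0.5]
grip_width: 0.0423
```

```bash
python3 - <<'E'
from h import *
S=imaging.get_image("scene")
cv2.imwrite("pics/a3.png",cv2.resize(S["img"][220:310,320:430],None,fx=6,fy=6))
o=readout.observe();print(o["position"],o["ft_force"])
print((proj(S,[[.622,.1912,.089],[.622,.1912,.096]])-[320,220])*6)
E
```

```text
[0.6228401  0.19070146 0.0982526 ] [-1.90508167 -0.66901194 -0.65441074]
[[311.06647513 360.12207361]
 [312.91142062 349.02260021]]
```

View pics/a3.png

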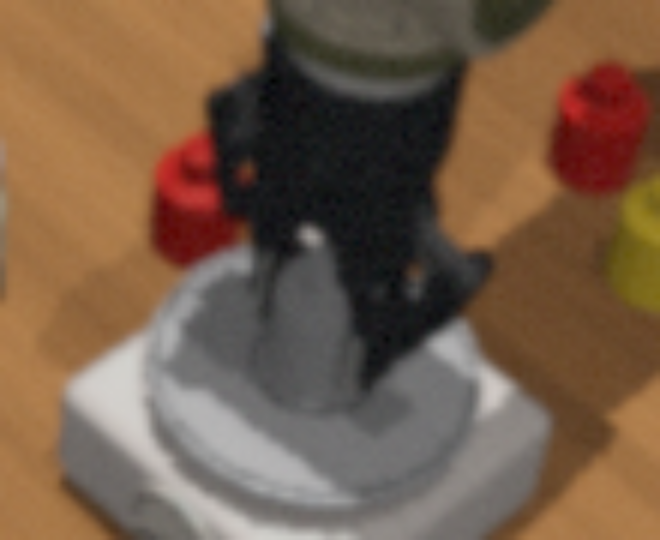

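Force is about zero and the weight stands in the middle of the sunk pan (foot about (316,365) in the crop, predicted centre (311,360)). Releasing.

Request:
move_arm(
  motion=[
    [[0,0,0],[0,0,0],0.1],
    [[0,0,0],[0,0,0],0.3],
    [[0,0,0],[0,0,0],0.6],
    [[0,0,0],[0,0,0],1],
    [[0,0,0],[0,0,0],1],
    [[0,0,0],[0,0,0],1],
  ],
)

```text
time_s: 7.88
position: [0.6245, 0.1909, 0.0994]
tool_rot: [[1.0, 0.002, 0.007], [0.002, -1.0, -0.003], [0.007, 0.003, -1.0]]
ft_force: [-0.1, 0.2, 0.1]
grip_width: 0.0854
```

Request:
move_arm(
  motion=[
    [[0,0,-0.3],[0,0,0],1],
    [[0,0,-0.6],[0,0,0],1],
    [[0,0,-1],[0,0,0],1],
    [[0,0,-1],[0,0,0],1],
    [[0,0,-1],[0,0,0],1],
    [[0,0,-1],[0,0,0],1],
    [[0,0,-1],[0,0,0],1],
    [[-0.5,0.5,0],[0,0,0],1],
    [[-1,1,0],[0,0,0],1],
    [[-1,1,0],[0,0,0],1],
    [[-1,1,0],[0,0,0],1],
    [[0,0,0],[0,0,0],1],
  ],
)

```text
time_s: 8.88
position: [0.5512, 0.1196, 0.2275]
tool_rot: [[1.0, 0.004, 0.012], [0.004, -1.0, -0.003], [0.012, 0.003, -1.0]]
ft_force: [0.2, 1.2, 0.1]
grip_width: 0.0856
```

```bash
python3 - <<'E'
from h import *
T=imaging.get_image("top");S=imaging.get_image("scene")
cv2.imwrite("pics/a4.png",np.hstack([cv2.resize(T["img"][150:240,170:270],None,fx=4,fy=4),cv2.resize(S["img"][210:300,320:420],None,fx=4,fy=4)]))
o=readout.observe();print(o["position"],o["tool_rot"])
E
```

```text
[0.55365026 0.1214731  0.22746899] [[ 0.9998905   0.00505055  0.01390984]
 [ 0.00507393 -0.99998577 -0.00164588]
 [ 0.01390133  0.00171628 -0.9999019 ]]
```

View pics/a4.png

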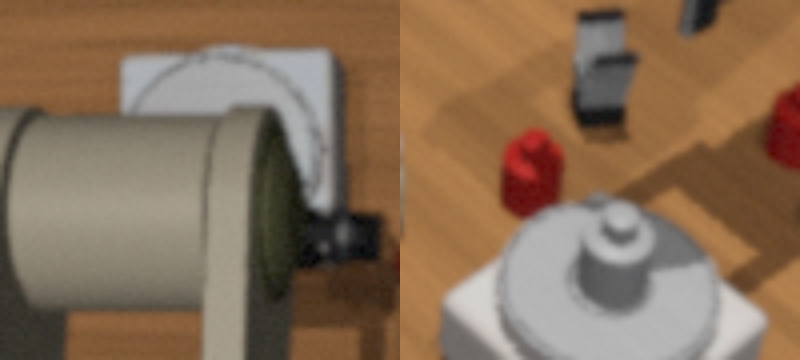

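The weight stands upright and free, centred on the pan ring (right half of the crop, about (615,260)). Now the clip.

Request:
move_arm(
  motion=[
    [[-1,1,0],[0,0,0],1],
    [[-1,1,0],[0,0,0],1],
    [[-1,1,0],[0,0,0],1],
    [[-1,1,0],[0,0,0],1],
    [[-0.9,0.9,0.3],[0,-0.007,0],1],
    [[0,0,0.4],[0,0,0.055],1],
    [[0,0,0.4],[0,0,0.055],1],
    [[0,0,0.4],[0,0,0.055],1],
    [[0,0,0.4],[0,0,0.055],1],
    [[0,0,0.4],[0,0,0.05],1],
    [[0,0,0],[0,0,0],1],
  ],
)

```text
time_s: 9.9
position: [0.4629, 0.0234, 0.1804]
tool_rot: [[0.837, -0.547, 0.009], [-0.547, -0.837, -0.001], [0.008, -0.004, -1.0]]
ft_force: [-0.1, 1.3, 0.2]
grip_width: 0.0852
```

Request:
move_arm(
  motion=[
    [[-0.34,0.36,0.7],[0,-0.005,0],1],
    [[0,0,0.9],[0,0,0],1],
    [[0,0,0.9],[0,0,0],1],
    [[0,0,0.4],[0,0,0],1],
    [[0,0,0],[0,0,0],1],
  ],
)

```text
time_s: 10.32
position: [0.4585, 0.0225, 0.1226]
tool_rot: [[0.847, -0.531, 0.006], [-0.531, -0.847, 0.004], [0.003, -0.007, -1.0]]
ft_force: [0.5, 0.1, -0.3]
grip_width: 0.0851
```

```bash
python3 - <<'E'
from h import *
T=imaging.get_image("top");S=imaging.get_image("scene")
cv2.imwrite("pics/a5.png",np.hstack([cv2.resize(T["img"][205:295,240:340],None,fx=4,fy=4),cv2.resize(S["img"][180:270,320:420],None,fx=4,fy=4)]))
o=readout.observe();print(o["position"],o["tool_rot"])
E
```

```text
[0.45903592 0.02229398 0.12393222] [[ 0.84665281 -0.53208676  0.00791768]
 [-0.53212433 -0.84665839  0.003643  ]
 [ 0.00476518 -0.00729754 -0.99996202]]
```

View pics/a5.png

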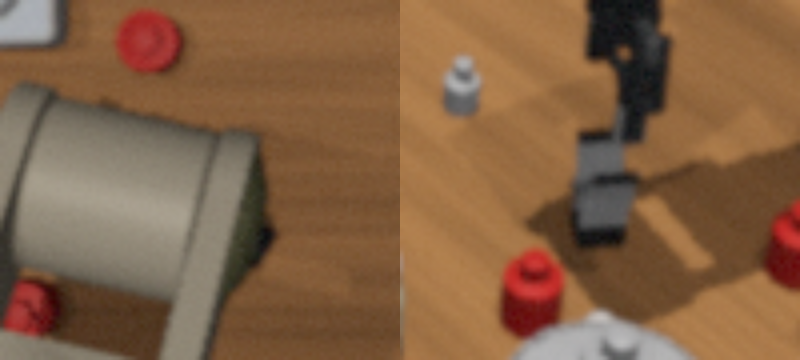

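```bash
python3 - <<'E'
from h import *
S=imaging.get_image("scene")
o=readout.observe();p=o["position"];R=o["tool_rot"]
im=cv2.resize(S["img"][180:270,330:410],None,fx=7,fy=7,interpolation=cv2.INTER_CUBIC)
def dot(P,c):
    q=(proj(S,P)[0]-[330,180]+.5)*7
    print(q);cv2.circle(im,tuple(int(v) for v in q),4,c,-1)
for s in (-1,1):
    for b in (.0425,.057): dot(p+R@[0,s*b,-.013],(0,255,0))
dot(p,(255,0,0)); dot([.4533,.021,.083],(0,0,255)); dot([.4533,.021,0],(0,0,255))
u=np.array([.54,.84,0]);dot(np.array([.4533,.021,.083])+u*.0285,(0,255,255));dot(np.array([.4533,.021,.083])-u*.0285,(0,255,255))
cv2.imwrite("pics/a6.png",im)
E
```

```text
[323.44776033 242.61087676]
[332.04200267 267.00094617]
[276.07092272 108.34274452]
[268.46830004  86.82562721]
[295.59162104 198.44406254]
[292.85269117 266.99841162]
[272.51143195 410.11859683]
[307.62039345 313.38891712]
[278.57317117 222.17653211]
```

View pics/a6.png

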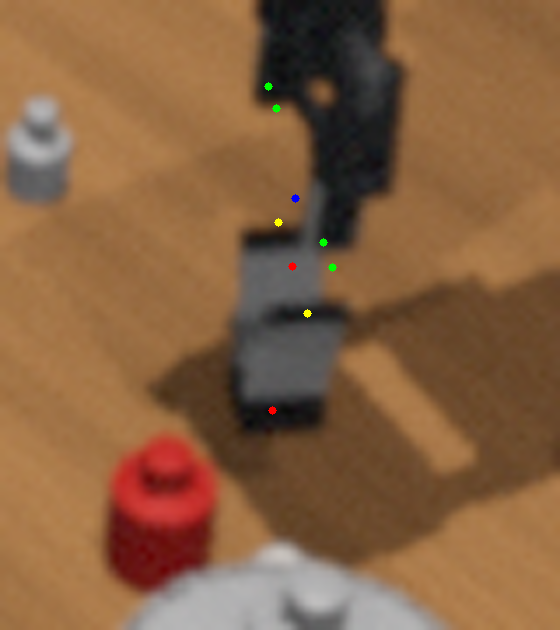

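The nearer fingertip appears about 1.7 px right of its prediction in "scene", so that camera carries a bias of about 4 mm and "top" fits better. I'm correcting and descending.

Request:
move_arm(
  motion=[
    [[-0.05,0.22,0.5],[-0.003,-0.003,0],1],
    [[0,0,0.8],[0,0,0],1],
    [[0,0,0.6],[0,-0.003,0],1],
    [[0,0,0],[0,0,0],1],
  ],
)

```text
time_s: 10.8
position: [0.4577, 0.0182, 0.0871]
tool_rot: [[0.848, -0.53, 0.001], [-0.53, -0.848, 0.003], [-0.001, -0.003, -1.0]]
ft_force: [0.3, -0.1, 0.1]
grip_width: 0.0848
```

Request:
move_arm(
  motion=[
    [[-0.1,0,0.6],[0,0,0],1],
    [[0,0,0.7],[0,-0.003,0],1],
    [[0,0,0.4],[0,0,0],1],
    [[0,0,0.1],[0,0,0],1],
    [[0,0,0],[0,0,0],1],
  ],
)

```text
time_s: 11.22
position: [0.4573, 0.0185, 0.0519]
tool_rot: [[0.848, -0.529, -0.001], [-0.529, -0.848, 0.004], [-0.003, -0.003, -1.0]]
ft_force: [-0.1, 0.3, 1.0]
grip_width: 0.0857
```

```bash
python3 - <<'E'
from h import *
S=imaging.get_image("scene")
im=cv2.resize(S["img"][180:270,330:410],None,fx=7,fy=7,interpolation=cv2.INTER_CUBIC)
cv2.imwrite("pics/a7.png",im)
o=readout.observe();print(o["position"],o["ft_force"])
E
```

```text
[0.45746293 0.01848106 0.05210004] [0.07752183 0.46510841 0.21972007]
```

View pics/a7.png

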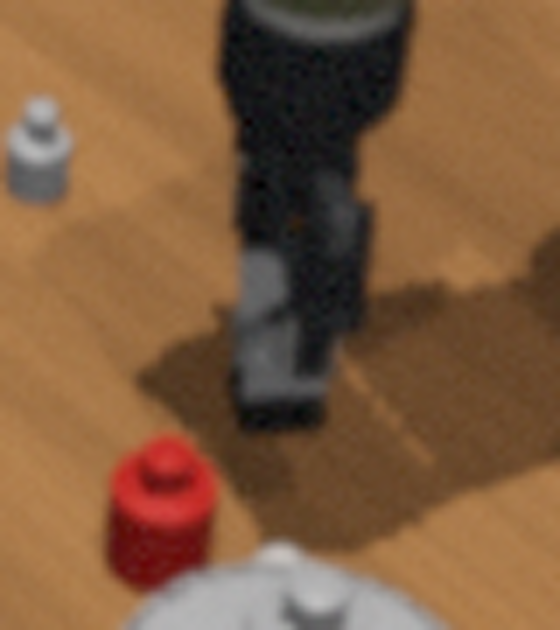

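Fingers straddle the V: the near finger is at crop (316,360), a few mm to the right of the clip's middle. I'll shift +x by 3 mm and squeeze.

Request:
move_arm(
  motion=[
    [[0.15,0,0.05],[0,0,0],1],
    [[0,0,0],[0,0,0],0.4],
    [[0,0,0],[0,0,0],0.2],
    [[0,0,0],[0,0,0],0],
    [[0,0,0],[0,0,0],-0.2],
    [[0,0,0],[0,0,0],-1],
    [[0,0,0],[0,0,0],-1],
    [[0,0,0],[0,0,0],-1],
    [[0,0,0],[0,0,0],-1],
    [[0,0,0],[0,0,0],-1],
  ],
  squeeze=40,
)

```text
time_s: 12.1
position: [0.4655, 0.0145, 0.0591]
tool_rot: [[0.849, -0.528, 0.017], [-0.528, -0.849, -0.002], [0.016, -0.007, -1.0]]
ft_force: [0.5, -0.2, -1.0]
grip_width: 0.0225
```

```bash
python3 - <<'E'
from h import *
S=imaging.get_image("scene")
im=cv2.resize(S["img"][180:270,330:410],None,fx=7,fy=7,interpolation=cv2.INTER_CUBIC)
cv2.imwrite("pics/a8.png",im)
o=readout.observe();print(o["position"],o["ft_force"],o["grip_width"])
E
```

```text
[0.46549997 0.01451546 0.05900677] [-0.75044155 -0.14221013 -0.87412809] 0.022412369589286777
```

View pics/a8.png

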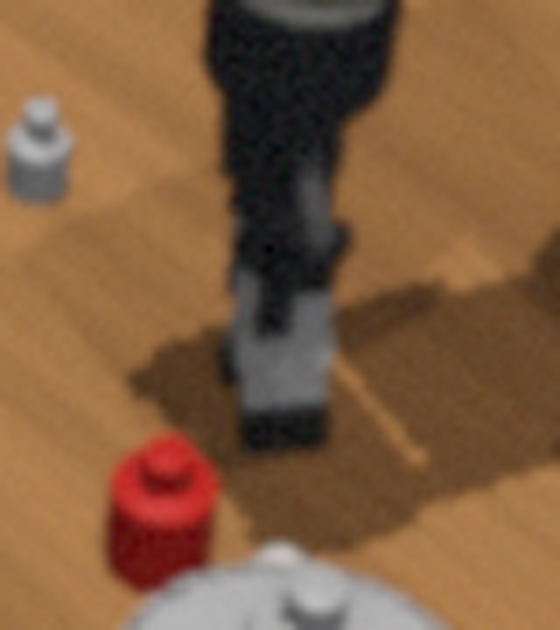

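Clip squeezed: opening 22 mm, and the jaws have spread at the foot (285,430). The arm drifted about 7 mm up while closing, but the pads are still on the handles. Lifting slowly and then checking.

Request:
move_arm(
  motion=[
    [[0,0,-0.3],[0,-0.007,0],-1],
    [[0,0,-0.6],[0,0,0],-1],
    [[0,0,-0.8],[0,0,0],-1],
    [[0,0,-1],[0,0,0],-1],
    [[0,0,-1],[0,0,0],-1],
    [[0,0,-1],[0,0,0],-1],
    [[0,0,-1],[0,0,0],-1],
    [[0,0,-1],[0,0,0],-1],
    [[0,0,-1],[0,0,0],-1],
    [[0,0,-0.5],[0,0,0],-1],
    [[0,0,0],[0,0,0],-1],
  ],
)

```text
time_s: 13.07
position: [0.4624, 0.0147, 0.2264]
tool_rot: [[0.85, -0.527, -0.009], [-0.527, -0.85, 0.01], [-0.013, -0.003, -1.0]]
ft_force: [-0.1, 0.1, -1.6]
grip_width: 0.0222
```

```bash
python3 - <<'E'
from h import *
S=imaging.get_image("scene")
im=cv2.resize(S["img"][120:240,300:420],None,fx=5,fy=5,interpolation=cv2.INTER_CUBIC)
cv2.imwrite("pics/a9.png",im)
o=readout.observe();print(o["position"],o["tool_rot"],o["ft_force"],o["grip_width"])
E
```

```text
[0.46214969 0.01474749 0.22546704] [[ 0.84947927 -0.52752143 -0.01030147]
 [-0.52743622 -0.84953636  0.00995023]
 [-0.01400043 -0.00301915 -0.99989743]] [-0.33392552 -0.82624404 -0.21071364] 0.022290538312164373
```

View pics/a9.png

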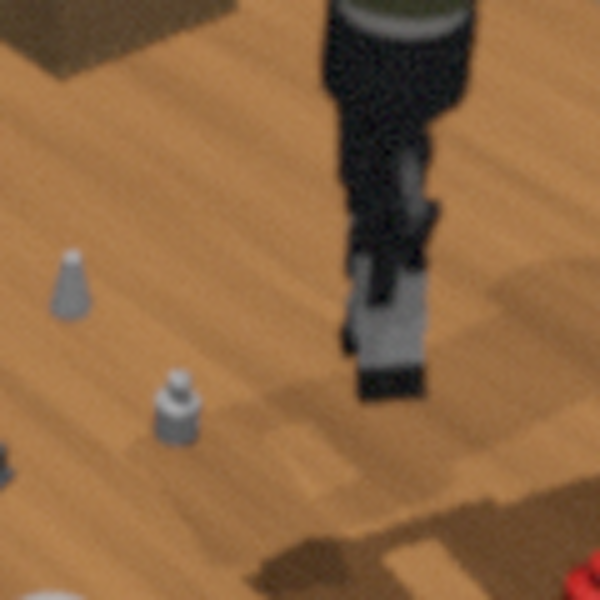

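Request:
move_arm(
  motion=[
    [[0.5,0.2,0],[0,0.006,0],-1],
    [[0.97,0.4,0],[0,0,0],-1],
    [[0.97,0.4,0],[0,0,0],-1],
    [[0.97,0.4,0],[0,0,0],-1],
    [[0.97,0.4,0],[0,0,0],-1],
    [[0.97,0.4,0],[0,0,0],-1],
    [[0.97,0.4,0],[0,0,0],-1],
    [[0.97,0.4,0],[0,0,0],-1],
    [[0.97,0.4,0],[0,0,0],-1],
    [[0.97,0.4,0],[0,0,0],-1],
    [[0.5,0.2,0],[0,0,0],-1],
    [[0,0,0],[0,0,0],-1],
  ],
)

```text
time_s: 14.12
position: [0.5887, -0.1693, 0.2046]
tool_rot: [[0.85, -0.527, -0.02], [-0.527, -0.85, 0.008], [-0.021, 0.003, -1.0]]
ft_force: [-0.4, -0.7, -0.5]
grip_width: 0.0219
```

Request:
move_arm(
  motion=[
    [[0,0,0],[0,0,-0.0525],-1],
    [[0,0,0],[0,0,-0.0525],-1],
    [[0,0,0],[0,0,-0.0525],-1],
    [[0,0,0],[0,0,-0.0525],-1],
    [[0,0,0],[0,0,-0.0525],-1],
    [[0,0,0],[0,0,-0.0525],-1],
    [[0,0,0],[0,0,-0.0525],-1],
    [[0,0,0],[0,0,-0.0525],-1],
    [[0,0,0],[0,0,0],-1],
  ],
)

```text
time_s: 14.87
position: [0.5843, -0.1681, 0.1919]
tool_rot: [[0.933, 0.358, -0.036], [0.359, -0.933, 0.016], [-0.028, -0.028, -0.999]]
ft_force: [-0.4, -0.5, -0.9]
grip_width: 0.0222
```

Request:
move_arm(
  motion=[
    [[0,0,-1],[-0.013,0.013,0.02],-1],
    [[0,0,-0.3],[0,0,0],-1],
    [[0,0,0],[0,0,0],-1],
  ],
)

```text
time_s: 15.12
position: [0.5837, -0.1676, 0.2153]
tool_rot: [[0.95, 0.312, -0.006], [0.312, -0.95, 0.002], [-0.005, -0.004, -1.0]]
ft_force: [0.2, -0.1, -2.0]
grip_width: 0.0221
```

Request:
move_arm(
  motion=[
    [[0.4,0.7,-0.1],[0,0,0],-1],
    [[0.35,0.65,-0.1],[0,0,0],-1],
    [[0,0,0],[0,0,0],-1],
  ],
)

```text
time_s: 15.37
position: [0.6062, -0.1883, 0.2175]
tool_rot: [[0.951, 0.309, -0.01], [0.309, -0.951, 0.004], [-0.008, -0.006, -1.0]]
ft_force: [0.9, 0.1, -0.8]
grip_width: 0.0222
```

```bash
cat > v.py <<'E'
import sys
from h import *
T=imaging.get_image("top");S=imaging.get_image("scene")
a=cv2.resize(T["img"][155:245,325:405],None,fx=5,fy=5,interpolation=cv2.INTER_CUBIC)
b=cv2.resize(S["img"][145:235,245:325],None,fx=5,fy=5,interpolation=cv2.INTER_CUBIC)
cv2.imwrite(f"pics/{sys.argv[1]}.png",np.hstack([a,b]))
o=readout.observe();np.set_printoptions(precision=4,suppress=True)
R=o["tool_rot"];p=o["position"];print(o["time_s"],p,R,o["ft_force"],o["grip_width"])
print("yaw",np.degrees(np.arctan2(R[1,0],R[0,0])),"tilt fix rotvec units",-np.array([-(R.T@[0,0,-1])[1],(R.T@[0,0,-1])[0]])*0)
d=R.T@np.array([0,0,-1.]);w=np.degrees(np.cross([0,0,1],d))/120;print("turn units",w)
E
python3 v.py b1
```

```text
15.4667 [ 0.605  -0.1869  0.2173] [[ 0.9506  0.3101 -0.0111]
 [ 0.3102 -0.9507  0.0046]
 [-0.0091 -0.0078 -0.9999]] [ 0.8551  0.9156 -0.4275] 0.022454095943467308
yaw 18.070849889738916 tilt fix rotvec units [ 0. -0.]
turn units [-0.0037  0.0044  0.    ]
```

View pics/b1.png

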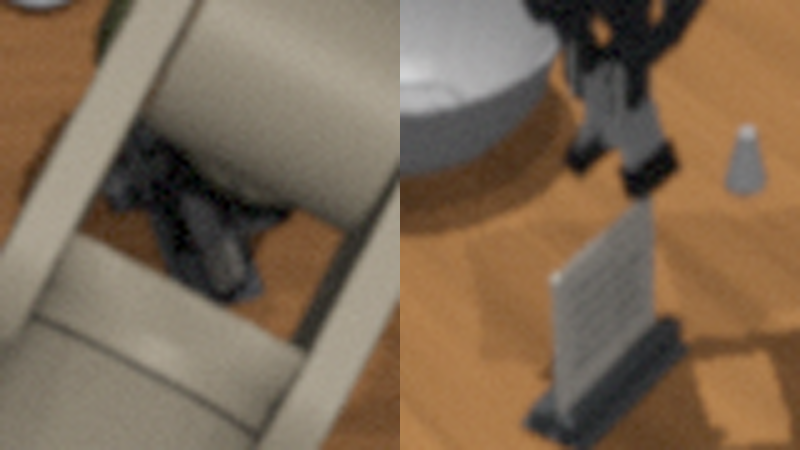

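```bash
python3 - <<'E'
from h import *
S=imaging.get_image("scene")
np.set_printoptions(precision=4,suppress=True)
f=lambda x,y:(245+(x-400)/5-.4,145+y/5-.4)
im=cv2.resize(S["img"][145:205,270:320],None,fx=12,fy=12,interpolation=cv2.INTER_CUBIC)
R=readout.observe()["tool_rot"];p=readout.observe()["position"]
o=p+[0,0,-.059]
for n,P in {"tcp":p,"o":o,"tipL":o+R@[0,.031,-.003],"tipR":o+R@[0,-.031,-.003],"gL":o+R@[0,.0165,-.003],"gR":o+R@[0,-.0165,-.003],"edge0T":[.6567,-.1748,.122],"edge1T":[.5634,-.2061,.122]}.items():
    q=(proj(S,P)[0]-[270,145]+.5)*12; print(n,q); cv2.circle(im,tuple(int(v) for v in q),4,(0,255,0),-1)
cv2.imwrite("pics/b2.png",im)
E
```

```text
tcp [194.9365 246.4158]
o [200.2089 447.756 ]
tipL [ 96.2437 395.4435]
tipR [305.5606 481.1283]
gL [144.4134 415.1595]
gR [255.8176 460.7632]
edge0T [ 57.7637 673.0053]
edge1T [290.2833 466.297 ]
```

View pics/b2.png

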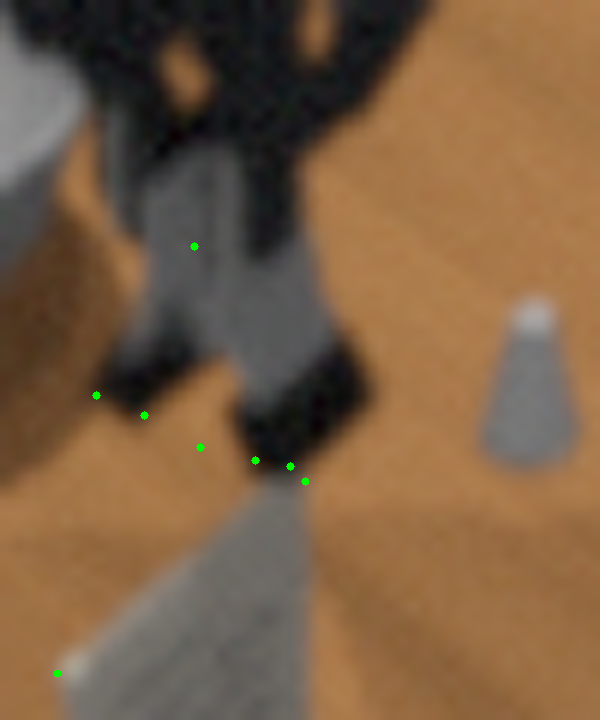

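Jaw mouth and card edge agree with the "top" estimate across the card; the "scene" offset lies along the edge. I'm centring and going to just above the edge.

Request:
move_arm(
  motion=[
    [[0.3,0.25,0.3],[-0.004,0.005,0],-1],
    [[0.05,0,0.5],[0,0,0],-1],
    [[0,0,0.3],[0,0,0],-1],
    [[0,0,0],[0,0,0],-1],
  ],
)

```text
time_s: 15.85
position: [0.6125, -0.1877, 0.1923]
tool_rot: [[0.95, 0.311, 0.001], [0.311, -0.95, 0.001], [0.001, -0.0, -1.0]]
ft_force: [-0.6, 0.6, -0.9]
grip_width: 0.0223
```

```bash
python3 v.py b3
```

```text
15.95 [ 0.6128 -0.188   0.1936] [[ 0.9504  0.3109  0.0023]
 [ 0.3109 -0.9504 -0.0002]
 [ 0.0021  0.0009 -1.    ]] [-0.0356 -0.0442 -0.6921] 0.022091940939648336
yaw 18.11621733558122 tilt fix rotvec units [-0.  0.]
turn units [ 0.0004 -0.001   0.    ]
```

View pics/b3.png

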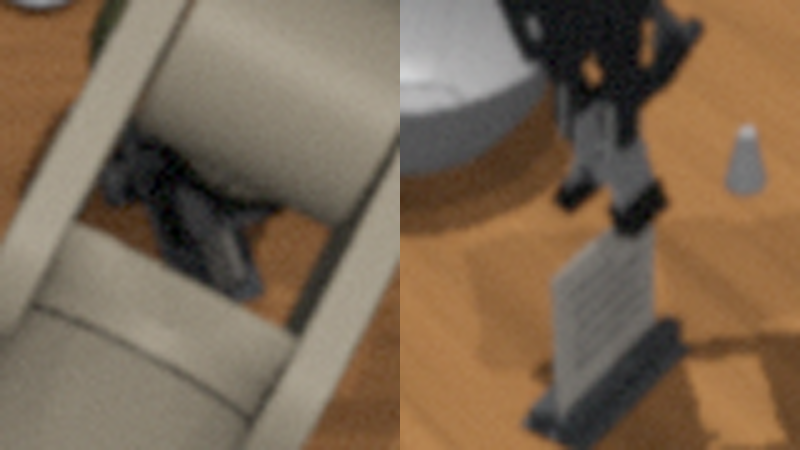

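```bash
cat > w.py <<'E'
import sys
from h import *
S=imaging.get_image("scene")
B=np.array([1.7,-1.5])
im=cv2.resize(S["img"][150:214,266:314],None,fx=12,fy=12,interpolation=cv2.INTER_CUBIC)[:600]
o=readout.observe();R=o["tool_rot"];p=o["position"]
raw=im.copy()
def L(P,Q,c):
    q=[tuple(int(round(v)) for v in (proj(S,X)[0]+B-[266,150]+.5)*12) for X in (P,Q)]; cv2.line(im,q[0],q[1],c,1)
O=p+R@[-.0035,0,.059]
c,s=np.cos(.38),np.sin(.38)
H=np.array([0,0,.045]) # hinge above origin
def jaw(sg,y,z): # shut-frame point y outward, z above origin
    v=np.array([y,z-.045]); yy=v[0]*c-v[1]*s; zz=v[0]*s+v[1]*c+.045
    return yy,zz
for sg,col in ((1,(0,255,0)),(-1,(255,255,0))):
    for (a,b) in (((0,0),(.015,0)),((.015,0),(.015,.02)),((0,0),(0,.02)),((0,.02),(.015,.02))):
        ya,za=jaw(sg,*a);yb,zb=jaw(sg,*b)
        L(O+R@[.02,sg*ya,-za],O+R@[.02,sg*yb,-zb],col)
    for a in ((0,0),(.015,0)):
        ya,za=jaw(sg,*a)
        L(O+R@[.02,sg*ya,-za],O+R@[-.02,sg*ya,-za],col)
L([.6567,-.1748,.122],[.5634,-.2061,.122],(0,0,255))
cv2.imwrite(f"pics/{sys.argv[1]}.png",np.hstack([raw[:, :400],im[:, :400]]) if 0 else np.hstack([cv2.resize(raw,(400,417)),cv2.resize(im,(400,417))]))
cv2.imwrite(f"pics/{sys.argv[1]}r.png",im)
E
python3 w.py b4
```

```text
(no output)
```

View pics/b4r.png

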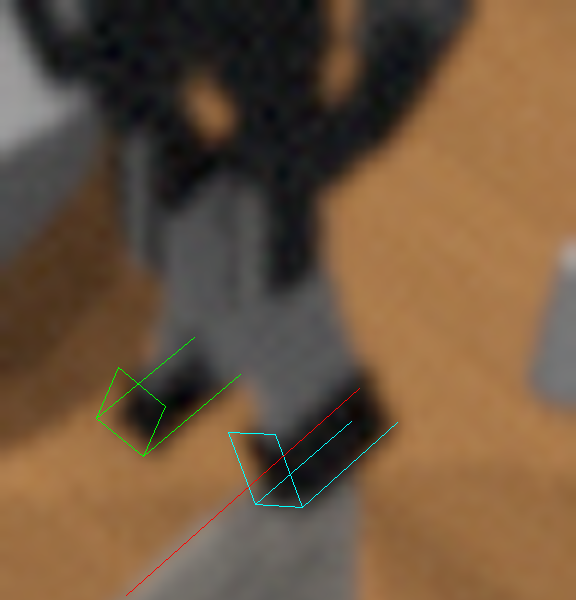

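The overlay matches jaws and card edge within about 2-3 mm, and the edge lies near the middle of the mouth. Descending.

Request:
move_arm(
  motion=[
    [[0,0,0.5],[0,0,0],-1],
    [[0,0,0.4],[0,0,0],-1],
    [[0,0,0],[0,0,0],-1],
  ],
)

```text
time_s: 16.25
position: [0.6133, -0.1882, 0.1756]
tool_rot: [[0.95, 0.311, 0.005], [0.311, -0.95, -0.002], [0.005, 0.003, -1.0]]
ft_force: [0.2, 0.1, -1.1]
grip_width: 0.0227
```

```bash
python3 v.py b5; python3 w.py b6
```

```text
16.35 [ 0.6136 -0.1884  0.1769] [[ 0.9504  0.3109  0.0067]
 [ 0.3109 -0.9504 -0.0025]
 [ 0.0056  0.0045 -1.    ]] [-0.389   0.2039 -0.8449] 0.02204772602797919
yaw 18.113242855973926 tilt fix rotvec units [-0.  0.]
turn units [ 0.0021 -0.0027  0.    ]
```

View pics/b6r.png

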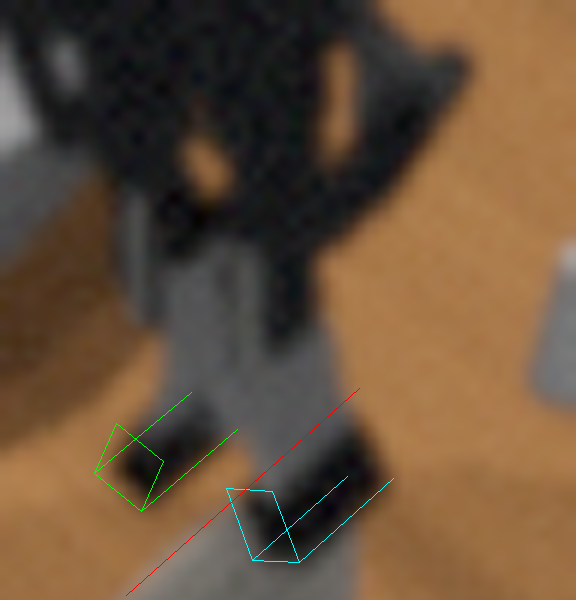

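```bash
python3 - <<'E'
from h import *
S=imaging.get_image("scene")
im=cv2.resize(S["img"][178:204,268:302],None,fx=22,fy=22,interpolation=cv2.INTER_CUBIC)
im=np.clip((im.astype(float)-20)*1.6,0,255).astype(np.uint8)
cv2.imwrite("pics/b7.png",im)
E
```

```text
(no output)
```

View pics/b7.png

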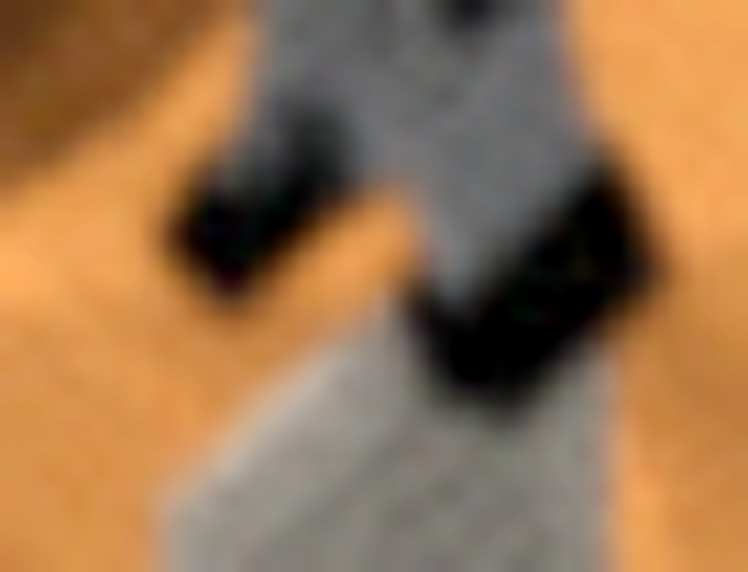

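The card edge enters the mouth. From the zoom (left jaw tip (232,290), right jaw outer corner (500,405), edge line (170,495) to (395,290)), the half gape is 16.9 mm, so the clip is fully open. The clip is about 1.5-3 mm too far toward +y, so I'll shift it 1.6 mm and go down 16 mm.

Request:
move_arm(
  motion=[
    [[0,-0.08,0],[0.002,-0.003,0],-1],
    [[0,0,0.3],[0,0,0],-1],
    [[0,0,0.3],[0,0,0],-1],
    [[0,0,0.2],[0,0,0],-1],
    [[0,0,0],[0,0,0],-1],
  ],
)

```text
time_s: 16.87
position: [0.6137, -0.187, 0.1609]
tool_rot: [[0.95, 0.311, 0.001], [0.311, -0.95, -0.002], [0.001, 0.002, -1.0]]
ft_force: [0.1, -0.3, -1.8]
grip_width: 0.0223
```

```bash
python3 v.py c1; python3 - <<'E'
from h import *
S=imaging.get_image("scene")
im=cv2.resize(S["img"][178:208,268:302],None,fx=19,fy=19,interpolation=cv2.INTER_CUBIC)
im=np.clip((im.astype(float)-20)*1.6,0,255).astype(np.uint8)
cv2.imwrite("pics/c2.png",im)
E
```

```text
16.9667 [ 0.6139 -0.1872  0.1618] [[ 0.9505  0.3109  0.0024]
 [ 0.3109 -0.9505 -0.0022]
 [ 0.0016  0.0029 -1.    ]] [ 0.308  -0.8699 -0.2145] 0.022203610258987486
yaw 18.11158402600622 tilt fix rotvec units [-0.  0.]
turn units [ 0.0014 -0.0008  0.    ]
```

View pics/c2.png

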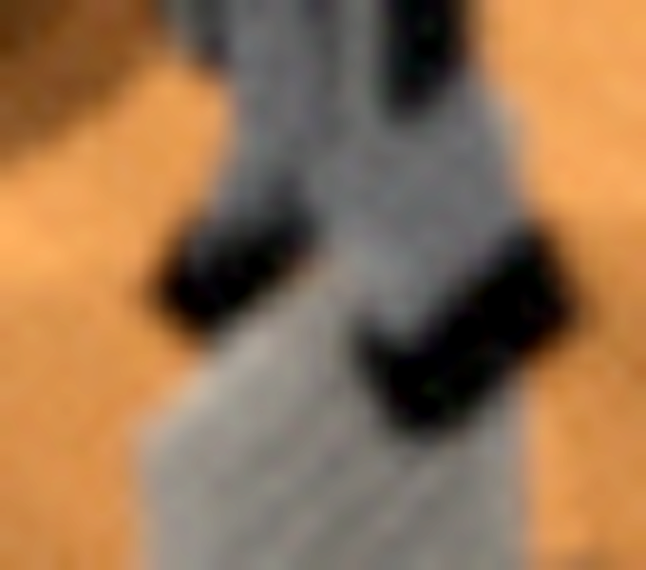

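View pics/c1.png

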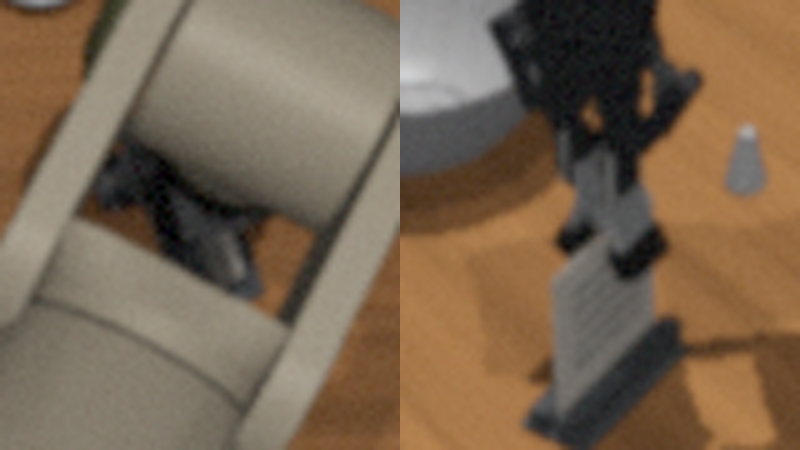

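Edge is inside the mouth (zoom: left jaw tip (205,330), right jaw (420,430), card edge between them) and centred along the edge. I'll go 4 mm deeper for margin, then do the final check.

Request:
move_arm(
  motion=[
    [[0,0,0.15],[0,0,0],-1],
    [[0,0,0.1],[0,0,0],-1],
    [[0,0,0],[0,0,0],-1],
  ],
)

```text
time_s: 17.27
position: [0.6143, -0.1874, 0.1573]
tool_rot: [[0.95, 0.311, 0.004], [0.311, -0.95, -0.003], [0.003, 0.004, -1.0]]
ft_force: [-0.7, -0.0, -1.1]
grip_width: 0.0226
```

```bash
python3 v.py d1; python3 - <<'E'
from h import *
S=imaging.get_image("scene")
im=cv2.resize(S["img"][178:208,268:302],None,fx=13,fy=13,interpolation=cv2.INTER_CUBIC)
im=np.clip((im.astype(float)-20)*1.6,0,255).astype(np.uint8)
w=cv2.resize(S["img"][240:330,320:420],(390,390))
cv2.imwrite("pics/d2.png",np.hstack([cv2.resize(im,(442,390)),w[:, :350]]))
o=readout.observe();print(o["position"],o["ft_force"],o["qvel"])
E
```

```text
17.3667 [ 0.6144 -0.1874  0.1576] [[ 0.9505  0.3108  0.0045]
 [ 0.3109 -0.9505 -0.0033]
 [ 0.0032  0.0046 -1.    ]] [-0.2546 -0.8395 -1.1738] 0.02232217024452025
yaw 18.11082825978437 tilt fix rotvec units [-0.  0.]
turn units [ 0.0022 -0.0016  0.    ]
[ 0.61440868 -0.18745242  0.15763624] [ 0.09944215  0.26332902 -1.36873026] [-0.06243038 -0.08920781 -0.04644966 -0.01019508 -0.00264996  0.0604667 ]
```

View pics/d2.png

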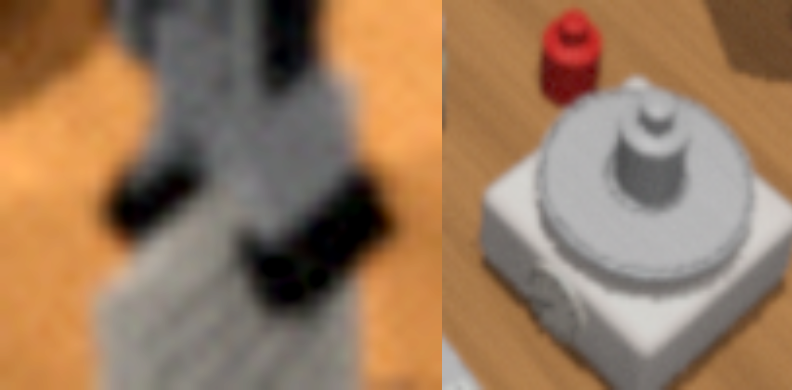

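```bash
python3 - <<'E'
from rig import job
print(job.close_job())
E
```

```text
the job is handed in; nothing more can be done
None
```

I did both steps and handed the job in at about 17.5 s. There was no verdict, so what follows rests on my own last checks.

- **Weight:** I lowered the large steel check weight onto the pan until the wrist carried almost nothing, then let go. The last picture shows it upright and free near the middle of the pan. I have no direct reading of how far the pan sank. The weight let go with its base about 8 mm below the empty pan height.
- **Clip:** I took the clip by its handles with a 40 N squeeze. The finger opening reads 22 mm, and the picture gives a half gape of about 16–17 mm, so it is fully open. I hold it upright (tilt under 0.01 rad) and within about 1° of the edge direction.
- **Position over the card:** The jaw tips are roughly 16–23 mm below the top edge, and the clip sits within a few mm of the edge's middle. The wrist force of about 1 N is no more than the clip's own weight, so I see no sign of contact with the card.

**Disagreements:**
- **Camera offset:** The two cameras differed by 3–5 mm. Across the card they place the clip on opposite sides of centre by about 2 mm each, so I left it between the two. The free space is about 7 mm on each side.
- **Grip height:** The arm rose about 7 mm while the fingers closed on the clip. The grip is therefore higher on the handles than planned, and the tip depth is only known to a few mm.

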